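Press a glass bead home with the ratchet clamp

TASK

Using the blue bench clamp, press the green glass bead's stem fully home into the beech block: pump the orange trigger, and finish with a firm squeeze of the jaw on the seated bead, held for about a second, but never so hard that the glass cracks (feel it at the trigger: about 15 N of push is firm, 20 N is too much). Then let the trigger go and hold the red release button down until the jaw has sprung all the way back. Work only through the trigger and the button, and leave the tub, the jar and the pliers where they are.

Things in the scene. Friction and masses are not known exactly. Their poses are not given: they have to be found in the camera images.
- clamp: Blue ratchet clamp bolted to the bench on a steel bed 430 x 76 x 12 mm. Origin on the bench top (z = 0) below the trigger's pivot; +x is the way the jaw advances, z up. Bed from x = -140 to +290 mm; two blue cheeks form a housing from x = -95 to +95 mm, 60 mm wide, top at z = 74 mm. All moving parts lie in its plane y = 0; the bar stands out of the back to x = -115 mm.
- trigger_tip (a point): Centre of the smooth orange round crossbar on top of the trigger, 20 mm in diameter, 44 mm long along the clamp's y. Pivot 100 mm below, at clamp (0, 0, 55 mm). At rest it leans back at clamp x = -21 mm, z = 153 mm; fully pumped it is at x = +21 mm. Pump by pushing its back (-x) side along the clamp's +x; it springs back when let go.
- trigger (a joint): Angle of the trigger: 0 at rest, grows as pumped, hard stop at 0.42 rad (force rises there without gain). Push at the crossbar: 2-6 N with the jaw running free, 6-10 N while the stem slides in; once the bead is home it rises 1.6 N per mm. 13 N there is 14 N on the bead (just firm), 16 N is 20 N; 22 N is 30 N, which cracks it.
- jaw: Toothed steel bar with a blue jaw plate 46 x 56 mm on its front. Origin = the clamp's origin when all the way back; moves along the clamp's +x, 56 mm per rad of trigger, at most 75 mm. Teeth 7 mm apart: a stroke past 0.39 rad gains three, a shorter one fewer; when the trigger is let go the jaw drops back to the last tooth. A spring of 3-4 N draws it back; only the ratchet holds it.
- jaw_pad: Black rubber pad, 30 mm in diameter, on the front of the jaw, on a spring of 5 N per mm. Origin at the centre of its front face, at clamp x = 130 mm, z = 55 mm when the jaw is back; same axes as the clamp.
- block: Beech block 45 x 45 mm, 68 mm high, fixed against a blue tail stop on the clamp's bed; its place along the bed varies (the jaw travels 40 to 64 mm until the bead is home). Origin in the middle of its underside, axes as the clamp's. Front face at x = -22.5 mm, with the stem's hole 43 mm up.
- bead: Green glass bead with a yellow band, 32 mm in diameter and 22 mm thick along x, on a brass stem 8 mm in diameter that sticks in the block's hole. Origin at the centre of the bead's back face. It stands 16 to 26 mm off the block at the start and slides in along the clamp's +x under about 5 N; it is home when its back face touches the block.
- bead_front (a point): Centre of the bead's front face, which the jaw pad meets. In the block's frame it is at x = -44.5 mm when the bead is home.
- release_top (a point): Centre of the top of the red mushroom release button, 32 mm in diameter, at clamp x = 75 mm, y = 0, z = 105 mm. It is pressed straight down.
- release (a joint): How far the button is down, in m: 0 up, 0.010 fully down (about 4.5 N of spring, then a hard stop). It bobs by up to 3 mm as teeth click past. From 8 mm down, with the trigger let go, the jaw is free and springs all the way back in under a second; hold the button down that long.
- tub: Loose clear tub with a red lid, 104 x 84 x 53 mm; origin at the centre of its underside. Bystander.
- jar: Loose amber glass jar with a metal cap, 52 mm in diameter, 75 mm high; origin at the centre of its underside. Bystander.
- pliers: Loose pliers with red handles, about 145 mm long, 13 mm high, lying on the bench; origin under their pivot. Bystander.

How it is judged:
By the outcome, as a careful person would: the job done as asked, in the order asked, and still so for the second after the job is handed in, with the robot touching nothing.
It also fails if it takes over 70 s, if anything falls off the work surface, if the arm or the gripper's body presses on something with over 40 N, if the wrist force passes 120 N, or if a joint passes its speed limit or range.

ROBOT

A 6-joint arm with a two-finger parallel gripper is mounted at the origin on the work surface. World frame = base frame: x ahead of the robot, y to its left, z up, the work surface at z = 0. Lengths are in m, angles in rad, forces in N, time in s.
With the tool pointing down it reaches from about 0.35 to 0.975 m from the base axis. Payload 4.9 kg.
Tool frame: the origin (TCP) lies midway between the tips of the shut fingers; the grasp point (between the pads) lies manip.grip_depth behind it (manip.grip_depth is the distance from the TCP to the grasp point, in m); z points along the fingers, x is the direction in which the jaws open and shut, and the axes are right-handed (so a half turn about z gives the same grasp; the last joint's range is limited). The gripper opens to 85 mm and grips with 20 to 120 N. Pads are 22 mm wide; open, the fingers measure 114 mm over their backs; the gripper's body (76 mm by 85 mm) begins 54 mm behind the grasp point. The pads swing forward as they close: fully open they stand 13 mm farther back than shut.
Start: joints at [-1.403, 0.053, 1.613, -0, 1.476, -0.119], TCP at [0.177, -0.599, 0.231] pointing down, gripper open.
Joint ranges: [-3.01, 3.01], [-1.01, 2.22], [0.06, 2.58], [-1.02, 4.17], [0.09, 2.62], [-3.14, 3.14]. Speed limits (rad/s): [2.57, 2.57, 3.14, 3.14, 3.14, 3.14].

INTERFACE

Orientations are given as a unit quaternion [w, x, y, z].
In Python, from plant import state, grab_frame, ticket, manip gives the robot as it stands.
- The arm moves only by the tool carry_out, never from a script. Its argument "moves" is a list that holds one entry, the list of rows, each a list of 7 numbers: the turn, a rotation vector about the tool's x, y, z each as a share of 5 degrees, from -1 to 1, then the shift along the tool's x, y, z each as a share of 0.04 m, from -1 to 1, then the gripper command: -1 is shut, 1 is fully open, values between are in proportion. A call has 1 to 8 rows; each row shifts and turns the commanded pose from where the row before left it, along the tool's axes as they then stand; what a row does not reach is not made up. A row lasts 1/12 s, in which the tool goes at most 41.7 mm and 7.16 degrees, less where a joint would pass 70% of its speed; a pose out of reach is approached as far as the arm can. A call with a number of a shift or a turn outside -1 to 1 is refused whole. A call with a gripper value outside its range is refused whole. The fingers move at their own pace and stop on an object; the grip force is fixed at half the most. Time passes only in rows, so rows that do not move let the fingers close. It gives the time, the measured TCP pose, the force and the opening at its end, in the units of the state.
- state(): the state, without advancing time (a new reading comes with each control period).
- grab_frame(name): name is "scene" or "top" or "wrist"; returns a dict with "frame" (480x640x3 uint8, red, green, blue), "z_map" (480x640 float32, m along the optical axis (not along the pixel's ray), 0 where there is no reading), "K" (3x3 intrinsics, pixels), "k1" (the pictures are not rectified: a ray, as slopes to the right and down, at radius r is drawn at 1 + k1 r^2 times it, then the intrinsics apply), "world_from_camera" (4x4, takes a point from camera to world coordinates); the wrist camera has in their place "hand_eye" (4x4, takes a point from camera to tool coordinates, whose origin is the TCP and whose axes are the tool frame's). Camera axes: x right, y down, z forward; pixel columns grow to the right and rows downward; lengths in m; the calibration is good to about 2 mm. A picture is of the moment at which its call begins: read the wrist's pose just before it.
- ticket.job_done(): hands the job in, once; it reports no verdict.
The state is a dict: "time": time; "joint_pos": joint angles; "joint_vel": joint speeds; "joint_efforts": joint torques, N m; "tool_pos": TCP position; "tool_rot": TCP orientation; "contact_force": force on the tool from outside, world axes, zero at the start; "ft_torque": the same for the moment, N m; "gripper_width": opening from 0.0 (shut) to 1.0 (fully open).
Only numpy, scipy, OpenCV 4.12 (cv2) and the standard library are available. Lean on these libraries where they do the work, as an engineer would, in place of code of your own. Each camera call takes 0.05 s, during which the arm holds its last target.

## Working session

There is one attempt and no reset: what is moved stays moved. The work goes in short steps, Python scripts to look and compute and a tool call to move; the robot and the scene stay as the last step left them, time stands still between calls to the robot, and variables do not carry over. Pictures are saved under pics/ and viewed, and the job is handed in when it is done.

Besides the shell and the picture viewer there is one more tool, called after "Call:" by a JSON object that holds its "fn" and its "kwargs". carry_out: Moves the arm, as the interface text tells. Shift numbers are shares of 0.04 m and turn numbers shares of 5 degrees, none past 1 either way. Its arguments: {"type":"object","properties":{"moves":{"type":"array"}},"required":["moves"]}

```bash
ls; mkdir -p pics; python3 - <<'E'
from plant import state, grab_frame, manip
import cv2,numpy as np
s=state();print(s)
print(manip.grip_depth)
for n in("scene","top"):
    f=grab_frame(n);cv2.imwrite(f"pics/{n}0.png",f["frame"][:,:,::-1]);np.savez(f"pics/{n}0.npz",**f)
    print(n,f["K"],f["k1"],f["world_from_camera"])
E
```

```text
pics
{'time': 0.0, 'joint_pos': array([-1.40300998e+00,  5.33365866e-02,  1.61428285e+00,  3.12239499e-05,
        1.47597774e+00, -1.19008770e-01]), 'joint_vel': array([ 0.00149483,  0.00013169,  0.00054512,  0.0001076 ,  0.00156181,
       -0.00117609]), 'joint_efforts': array([-8.93162123e-04, -3.93686235e+01, -3.70179391e+01, -2.49434142e-04,
        6.94626564e-03, -7.35982326e-06]), 'tool_pos': array([ 0.1767006 , -0.59886449,  0.23008224]), 'tool_rot': array([-7.02462968e-04,  8.00898104e-01, -5.98799818e-01, -7.15057508e-04]), 'contact_force': array([ 0.35202702, -1.0954941 ,  0.29069379]), 'ft_torque': array([-0.0012481 ,  0.01781535,  0.00278492]), 'gripper_width': 1.0029184481791622}
0.0187
scene [[463.1084702    0.         315.49460636]
 [  0.         463.1084702  235.1914644 ]
 [  0.           0.           1.        ]] -0.0611333255802767 [[-0.6682148   0.4710548  -0.57584403  1.04545344]
 [ 0.74389315  0.412039   -0.52616238  0.34054384]
 [-0.01058112 -0.77995592 -0.625745    0.57675376]
 [ 0.          0.          0.          1.        ]]
top [[479.73180159   0.         317.26481914]
 [  0.         479.73180159 233.03518861]
 [  0.           0.           1.        ]] -0.0572621796972076 [[-0.0078063  -0.98790246  0.15487995  0.48673991]
 [-0.99989694  0.0095777   0.01069428 -0.04883536]
 [-0.0120483  -0.15478051 -0.98787541  0.98893905]
 [ 0.          0.          0.          1.        ]]
```

View pics/scene0.png

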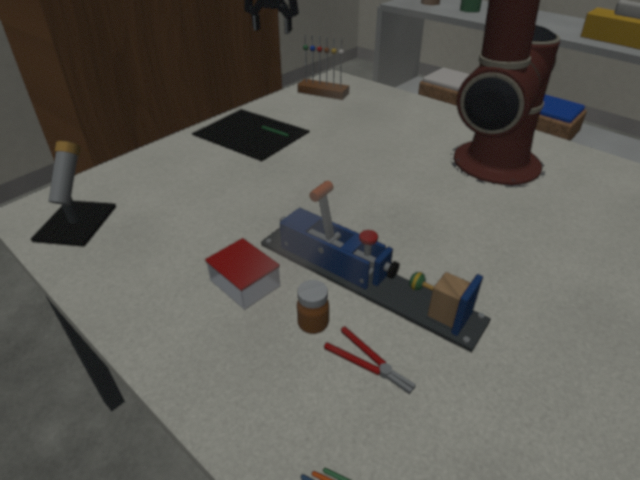

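View pics/top0.png

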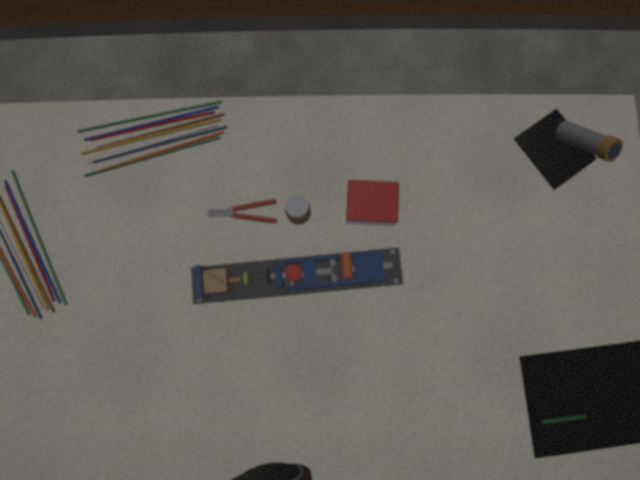

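```bash
cat > h.py <<'E'
import numpy as np,cv2
def ray(f,u,v):
    K=f["K"];p=cv2.undistortPoints(np.array([[[u,v]]],float),K,np.array([float(f["k1"]),0,0,0]))[0,0]
    T=f["world_from_camera"];d=T[:3,:3]@np.array([p[0],p[1],1]);return T[:3,3],d
def atz(f,u,v,z):
    o,d=ray(f,u,v);return o+d*(z-o[2])/d[2]
def tri(fs,uvs):
    A=np.zeros((3,3));b=np.zeros(3);R=[]
    for f,(u,v) in zip(fs,uvs):
        o,d=ray(f,u,v);d=d/np.linalg.norm(d);P=np.eye(3)-np.outer(d,d);A+=P;b+=P@o;R.append((o,P))
    x=np.linalg.solve(A,b);return x,[np.linalg.norm(P@(x-o)) for o,P in R]
def load(n): return dict(np.load(f"pics/{n}.npz"))
E
python3 - <<'E'
import cv2
a=cv2.imread("pics/top0.png")[235:315,180:415];cv2.imwrite("pics/topc.png",cv2.convertScaleAbs(cv2.resize(a,None,fx=3.4,fy=3.4,interpolation=3),alpha=1.8))
a=cv2.imread("pics/scene0.png")[170:360,250:500];cv2.imwrite("pics/scenec.png",cv2.convertScaleAbs(cv2.resize(a,None,fx=3,fy=3,interpolation=3),alpha=1.8))
E
```

```text
(no output)
```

View pics/topc.png

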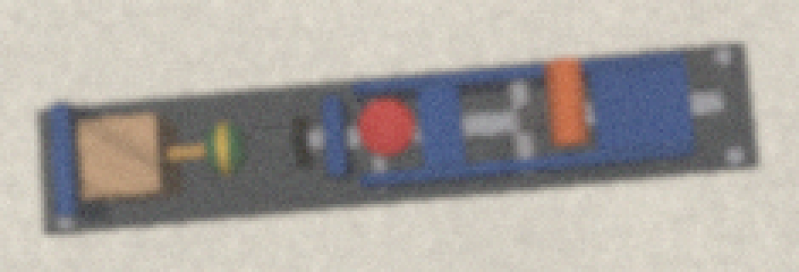

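View pics/scenec.png

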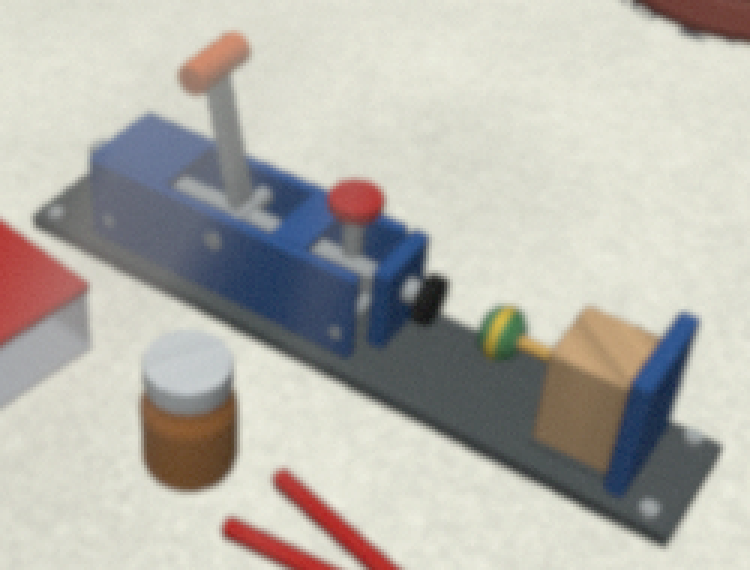

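```bash
cat > m.py <<'E'
from h import *
t=load("top0");s=load("scene0")
T=lambda u,v:(180+u/3.4,235+v/3.4); S=lambda u,v:(250+u/3,170+v/3)
cs=[atz(t,*T(*c),0.012) for c in [(745,43),(757,165),(45,233),(40,110)]]
back=(cs[0]+cs[1])/2;front=(cs[2]+cs[3])/2
L=np.linalg.norm(front-back);ex=(front-back)/L
org=back+ex*0.140*L/0.43
print("bed",L,np.linalg.norm(cs[0]-cs[1]),"yaw",np.degrees(np.arctan2(ex[1],ex[0])),"org",org)
ey=np.array([-ex[1],ex[0],0])
def cl(p): d=p-org;return np.round([d@ex,d@ey,p[2]],4)
for n,a,b in[("tip",(566,103),(215,63)),("btn",(386,127),(356,197)),("beadc",(223,147),(502,332))]:
    p,r=tri([t,s],[T(*a),S(*b)]);print(n,p.round(4),np.round(r,4),cl(p))
print("block top front",cl(atz(t,*T(160,153),0.08)),"back",cl(atz(t,*T(78,158),.08)))
for n,z,a in[("tip",.163,(566,103)),("btn",.105,(386,127)),("bead",.055,(225,147))]:print(n,cl(atz(t,*T(*a),z)),atz(t,*T(*a),z).round(4))
for n,u in(("jar",(297,208)),("tub",(373,201)),("pl",(276,210))):print(n,cl(atz(t,*u,0.05)),atz(t,*u,.05))
E
python3 m.py
```

```text
bed 0.4273246855058985 0.07355027020963428 yaw 94.96893296476803 org [ 0.55919658 -0.06967247  0.012     ]
tip [ 0.5598 -0.0895  0.151 ] [0.0012 0.0012] [-0.0198  0.0011  0.151 ]
btn [0.5521 0.0062 0.1012] [0.0011 0.0011] [0.0762 0.0005 0.1012]
beadc [0.545  0.1022 0.0552] [0.0007 0.0007] [ 0.1725 -0.0008  0.0552]
block top front [0.2034 0.0009 0.08  ] back [ 0.2496 -0.0006  0.08  ]
tip [-0.0201  0.0015  0.163 ] [ 0.5594 -0.0898  0.163 ]
btn [0.075  0.0003 0.105 ] [0.5524 0.0051 0.105 ]
bead [ 0.1708 -0.0009  0.055 ] [0.5453 0.1005 0.055 ]
jar [ 0.06   -0.1315  0.05  ] [0.684998   0.00144679 0.05      ]
tub [-0.0928 -0.131   0.05  ] [ 0.69776169 -0.15072919  0.05      ]
pl [ 0.1021 -0.1315  0.05  ] [0.68136666 0.04347609 0.05      ]
```

Call:
{"fn": "carry_out", "kwargs": {"moves": [[[0, 0, -0.98, 0, 0, 0, -1], [0, 0, -0.98, 0, 0, 0, -1], [0, 0, -0.98, 0, 0, 0, -1], [0, 0, -0.98, 0, 0, 0, -1], [0, 0, -0.98, 0, 0, 0, -1], [0, 0, -0.98, 0, 0, 0, -1], [0, 0, -0.98, 0, 0, 0, -1], [0, 0, -0.98, 0, 0, 0, -1]]]}}

```text
time: 0.77
tool_pos: [0.1767, -0.5991, 0.2305]
tool_rot: [-0.001, 0.956, -0.293, -0.0]
contact_force: [-0.4, -0.2, 0.6]
gripper_width: 0.002
```

Call:
{"fn": "carry_out", "kwargs": {"moves": [[[0, 0, -0.98, 0, 0, 0, -1], [0, 0, -0.98, 0, 0, 0, -1], [0, 0, -0.98, 0, 0, 0, -1], [0, 0, -0.98, 0, 0, 0, -1], [0, 0, -0.98, 0, 0, 0, -1], [0, 0, -0.98, 0, 0, 0, -1], [0, 0, -0.98, 0, 0, 0, -1], [0, 0, -0.98, 0, 0, 0, -1]]]}}

```text
time: 1.43
tool_pos: [0.1767, -0.5991, 0.2306]
tool_rot: [-0.001, 0.999, 0.044, -0.0]
contact_force: [0.0, -0.0, -0.0]
gripper_width: -0.004
```

```bash
cat > pl.py <<'E'
import sys
from plant import state
from m import *
from scipy.spatial.transform import Rotation as Ro
def rep(tx=None,ty=0.,tz=None):
    s=state();q=s["tool_rot"];R=Ro.from_quat([q[1],q[2],q[3],q[0]]).as_matrix();p=s["tool_pos"]
    print("t",s["time"],"p",p.round(4),"clamp",cl(p),"F",s["contact_force"].round(2),"Fx",round(float(s["contact_force"]@ex),2),"w",round(s["gripper_width"],3))
    print("xang",np.degrees(np.arctan2(R[1,0],R[0,0])),"z",R[:,2].round(4))
    if tx is not None:
        w=org+ex*tx+ey*ty;w[2]=tz;print("shift tool units",(R.T@(w-p)/0.04).round(3),"target",w.round(4))
    return s
if __name__=="__main__": rep(*map(float,sys.argv[1:]))
E
python3 pl.py -0.06 0 0.231|tail -3
```

```text
t 1.4333 p [ 0.1767 -0.5991  0.2306] clamp [-0.4943  0.4269  0.2306] F [ 0.03 -0.04 -0.02] Fx -0.04 w -0.004
xang 5.074407557671086 z [-2.0e-04  1.2e-03 -1.0e+00]
shift tool units [ 1.0692e+01 -1.0838e+01  1.0000e-03] target [ 0.5644 -0.1294  0.231 ]
```

Call:
{"fn": "carry_out", "kwargs": {"moves": [[[0, 0, 0, 0.67, -0.65, 0, -1], [0, 0, 0, 0.67, -0.65, 0, -1], [0, 0, 0, 0.67, -0.65, 0, -1], [0, 0, 0, 0.67, -0.65, 0, -1], [0, 0, 0, 0.67, -0.65, 0, -1], [0, 0, 0, 0.67, -0.65, 0, -1], [0, 0, 0, 0.67, -0.65, 0, -1], [0, 0, 0, 0.67, -0.65, 0, -1]]]}}

```text
time: 2.1
tool_pos: [0.3736, -0.3724, 0.2308]
tool_rot: [-0.0, 0.999, 0.042, -0.0]
contact_force: [-0.2, 0.1, -0.2]
gripper_width: -0.003
```

Call:
{"fn": "carry_out", "kwargs": {"moves": [[[0, 0, 0, 0.67, -0.65, 0, -1], [0, 0, 0, 0.67, -0.65, 0, -1], [0, 0, 0, 0.67, -0.65, 0, -1], [0, 0, 0, 0.67, -0.65, 0, -1], [0, 0, 0, 0.67, -0.65, 0, -1], [0, 0, 0, 0.67, -0.65, 0, -1], [0, 0, 0, 0.67, -0.65, 0, -1], [0, 0, 0, 0.67, -0.65, 0, -1]]]}}

```text
time: 2.77
tool_pos: [0.5697, -0.147, 0.2308]
tool_rot: [-0.0, 0.999, 0.042, -0.0]
contact_force: [0.3, -0.4, 0.6]
gripper_width: -0.004
```

Call:
{"fn": "carry_out", "kwargs": {"moves": [[[0, 0, 0, 0, 0, 0, -1], [0, 0, 0, 0, 0, 0, -1]]]}}

```text
time: 2.93
tool_pos: [0.5695, -0.1471, 0.2304]
tool_rot: [-0.0, 0.999, 0.044, -0.001]
contact_force: [0.3, 0.5, 0.3]
gripper_width: 0.006
```

```bash
python3 pl.py -0.06 0 0.14|tail -3; python3 - <<'E'
from plant import grab_frame
import cv2,numpy as np
f=grab_frame("wrist");cv2.imwrite("pics/w1.png",cv2.convertScaleAbs(f["frame"][:,:,::-1],alpha=1.6))
f=grab_frame("scene");cv2.imwrite("pics/s1.png",cv2.convertScaleAbs(cv2.resize(f["frame"][100:350,220:520,::-1],None,fx=2.4,fy=2.4),alpha=1.6))
E
```

```text
t 2.9333 p [ 0.5695 -0.1471  0.2304] clamp [-0.078  -0.0036  0.2304] F [0.26 0.47 0.34] Fx 0.45 w 0.006
xang 5.0262779438931995 z [-1.5e-03  4.0e-04 -1.0e+00]
shift tool units [-0.086 -0.45   2.261] target [ 0.5644 -0.1294  0.14  ]
```

View pics/w1.png

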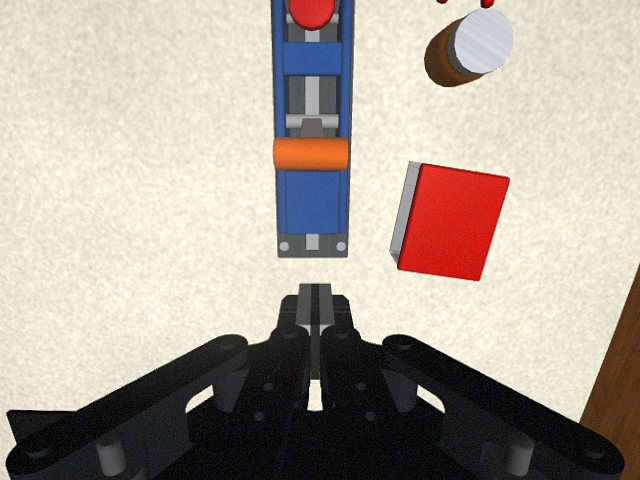

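View pics/s1.png

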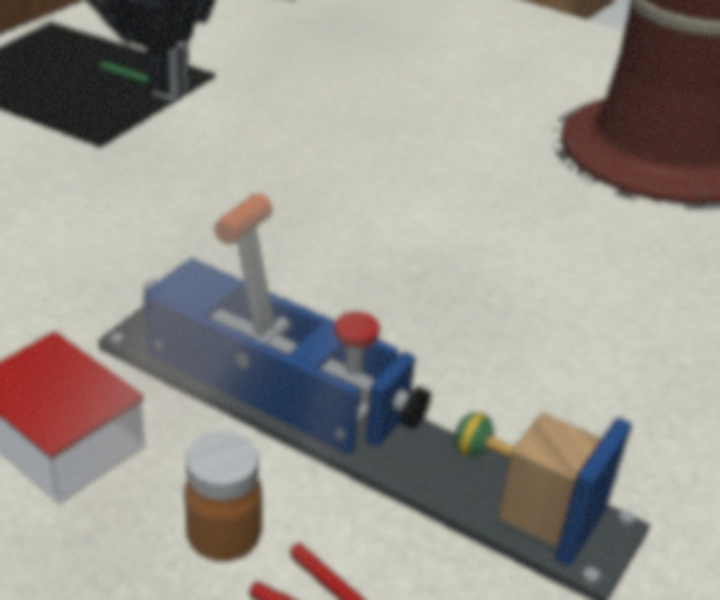

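Call:
{"fn": "carry_out", "kwargs": {"moves": [[[0, 0, 0, -0.09, 0, 0.6, -1], [0, 0, 0, 0, 0, 0.6, -1], [0, 0, 0, 0, 0, 0.6, -1], [0, 0, 0, 0, 0, 0.5, -1], [0, 0, 0, 0, -0.4, 0, -1], [0, 0, 0, 0, -0.3, 0, -1], [0, 0, 0, 0, -0.2, 0, -1]]]}}

```text
time: 3.62
tool_pos: [0.5623, -0.1125, 0.1403]
tool_rot: [0.0, 0.999, 0.042, 0.001]
contact_force: [0.4, 0.0, -0.0]
gripper_width: 0.0
```

```bash
python3 pl.py -0.02 0 0.14|tail -3
```

```text
t 3.6167 p [ 0.5623 -0.1125  0.1403] clamp [-0.043   0.0006  0.1403] F [ 0.44  0.04 -0.01] Fx -0.0 w 0.0
xang 4.79594554137904 z [ 0.0011  0.     -1.    ]
shift tool units [ 0.013 -0.575  0.009] target [ 0.5609 -0.0896  0.14  ]
```

Call:
{"fn": "carry_out", "kwargs": {"moves": [[[0, 0, 0, 0, -0.1, 0, -1], [0, 0, 0, 0, -0.1, 0, -1], [0, 0, 0, 0, 0, 0, -1]]]}}

```text
time: 3.87
tool_pos: [0.5628, -0.1056, 0.1414]
tool_rot: [0.001, 0.999, 0.043, 0.002]
contact_force: [-0.1, -4.4, 2.1]
gripper_width: -0.0
```

```bash
python3 pl.py -0.02 0 0.14|tail -3
```

```text
t 3.8667 p [ 0.5628 -0.1056  0.1414] clamp [-0.0361 -0.0005  0.1414] F [-0.09 -4.4   2.12] Fx -4.38 w -0.0
xang 4.883742787840259 z [ 0.0035 -0.0028 -1.    ]
shift tool units [-0.014 -0.404  0.034] target [ 0.5609 -0.0896  0.14  ]
```

Call:
{"fn": "carry_out", "kwargs": {"moves": [[[0, 0, 0, 0, -0.12, 0, -1], [0, 0, 0, 0, -0.12, 0, -1], [0, 0, 0, 0, -0.12, 0, -1], [0, 0, 0, 0, -0.12, 0, -1], [0, 0, 0, 0, -0.12, 0, -1], [0, 0, 0, 0, -0.12, 0, -1], [0, 0, 0, 0, -0.1, 0, -1], [0, 0, 0, 0, 0, 0, -1]]]}}

```text
time: 4.53
tool_pos: [0.5595, -0.0726, 0.1401]
tool_rot: [0.001, 0.999, 0.042, 0.001]
contact_force: [1.0, -3.8, 1.3]
gripper_width: 0.002
```

```bash
python3 pl.py 0.001 0 0.14|tail -3
```

```text
t 4.5333 p [ 0.5595 -0.0726  0.1401] clamp [-3.000e-03 -1.000e-04  1.401e-01] F [ 1.   -3.76  1.33] Fx -3.83 w 0.002
xang 4.846676009617431 z [ 0.0017 -0.001  -1.    ]
shift tool units [-0.003 -0.1    0.003] target [ 0.5591 -0.0687  0.14  ]
```

Call:
{"fn": "carry_out", "kwargs": {"moves": [[[0, 0, 0, 0, -0.05, 0, -1], [0, 0, 0, 0, -0.05, 0, -1], [0, 0, 0, 0, 0, 0, -1]]]}}

```text
time: 4.78
tool_pos: [0.5589, -0.0686, 0.1395]
tool_rot: [0.0, 0.999, 0.042, 0.0]
contact_force: [-0.3, -3.9, 0.5]
gripper_width: 0.001
```

```bash
python3 pl.py 0.001 0 0.14|tail -3
```

```text
t 4.7833 p [ 0.5589 -0.0686  0.1395] clamp [0.0011 0.0003 0.1395] F [-0.26 -3.88  0.52] Fx -3.84 w 0.001
xang 4.8336012700888435 z [ 6.e-04 -2.e-04 -1.e+00]
shift tool units [ 0.006  0.003 -0.012] target [ 0.5591 -0.0687  0.14  ]
```

Call:
{"fn": "carry_out", "kwargs": {"moves": [[[0, 0, 0, 0, -0.05, 0, -1], [0, 0, 0, 0, 0, 0, -1]]]}}

```text
time: 4.95
tool_pos: [0.5587, -0.0673, 0.1394]
tool_rot: [0.001, 0.999, 0.042, 0.0]
contact_force: [1.5, -6.2, -0.6]
gripper_width: -0.004
```

```bash
python3 pl.py 0.001 0 0.14|tail -3
```

```text
t 4.95 p [ 0.5587 -0.0673  0.1394] clamp [0.0024 0.0003 0.1394] F [ 1.47 -6.2  -0.61] Fx -6.3 w -0.004
xang 4.833809054814926 z [ 7.e-04 -2.e-03 -1.e+00]
shift tool units [ 0.007  0.034 -0.014] target [ 0.5591 -0.0687  0.14  ]
```

Call:
{"fn": "carry_out", "kwargs": {"moves": [[[0, 0, 0, 0, 0.3, 0, -1], [0, 0, 0, 0, 0.4, 0, -1], [0, 0, 0, 0, 0.4, 0, -1], [0, 0, 0, 0, 0.13, 0, -1], [0, 0, 0, 0, 0, 0, -1], [0, 0, 0, 0, 0, 0, -1]]]}}

```text
time: 5.45
tool_pos: [0.5622, -0.1152, 0.1387]
tool_rot: [-0.001, 0.999, 0.042, -0.001]
contact_force: [0.8, 0.2, -0.0]
gripper_width: -0.002
```

```bash
python3 pl.py 0.001 0 0.14|tail -3;  cat > snap.py <<'E'
import sys
from plant import grab_frame
import cv2,numpy as np
n=sys.argv[1]
f=grab_frame("top");np.savez(f"pics/top{n}.npz",**f)
a=cv2.convertScaleAbs(cv2.resize(f["frame"][235:315,180:415,::-1],None,fx=3.4,fy=3.4,interpolation=3),alpha=1.8)
f=grab_frame("scene");np.savez(f"pics/scene{n}.npz",**f)
b=cv2.convertScaleAbs(cv2.resize(f["frame"][220:350,340:500,::-1],None,fx=2.5,fy=2.5,interpolation=3),alpha=1.8)
c=np.zeros((600,800,3),np.uint8);c[:272,:799]=a;c[273:273+325,:400]=b
d=cv2.convertScaleAbs(cv2.resize(f["frame"][150:280,240:400,::-1],None,fx=2.5,fy=2.5,interpolation=3),alpha=1.8);c[273:598,400:]=d
cv2.imwrite(f"pics/c{n}.png",c)
E
python3 snap.py 2
```

```text
t 5.45 p [ 0.5622 -0.1152  0.1387] clamp [-0.0456  0.001   0.1387] F [ 0.78  0.19 -0.04] Fx 0.12 w -0.002
xang 4.794560350923167 z [-0.0012  0.0017 -1.    ]
shift tool units [ 0.02  -1.165 -0.029] target [ 0.5591 -0.0687  0.14  ]
```

View pics/c2.png

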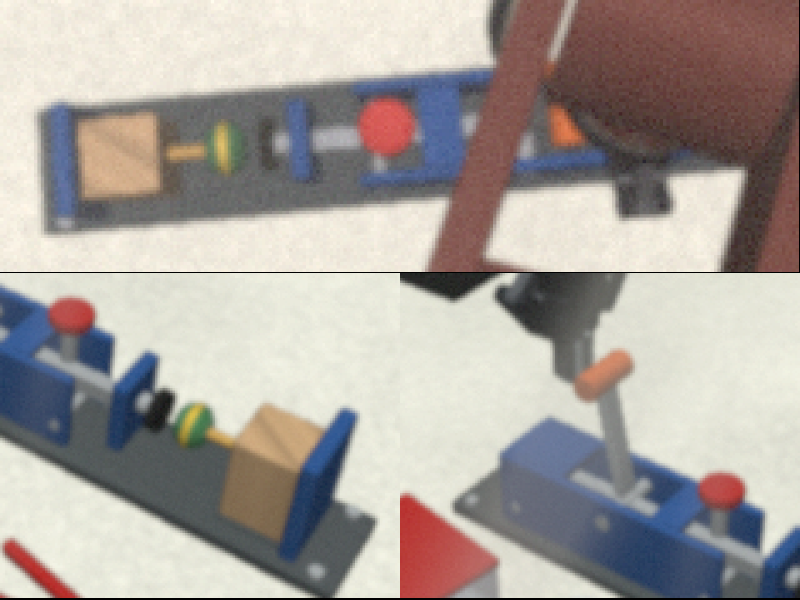

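Call:
{"fn": "carry_out", "kwargs": {"moves": [[[0, 0, 0, 0, -0.15, 0, -1], [0, 0, 0, 0, -0.12, 0, -1], [0, 0, 0, 0, -0.12, 0, -1], [0, 0, 0, 0, -0.12, 0, -1], [0, 0, 0, 0, -0.12, 0, -1], [0, 0, 0, 0, -0.12, 0, -1], [0, 0, 0, 0, 0, 0, -1]]]}}

```text
time: 6.13
tool_pos: [0.5607, -0.0861, 0.1405]
tool_rot: [0.002, 0.999, 0.043, 0.001]
contact_force: [0.6, -6.7, 1.1]
gripper_width: -0.002
```

Call:
{"fn": "carry_out", "kwargs": {"moves": [[[0, 0, 0, 0, -0.1, 0, -1], [0, 0, 0, 0, -0.1, 0, -1], [0, 0, 0, 0, 0, 0, -1]]]}}

```text
time: 6.38
tool_pos: [0.5601, -0.0783, 0.1406]
tool_rot: [0.002, 0.999, 0.043, 0.001]
contact_force: [1.1, -6.1, 2.0]
gripper_width: 0.004
```

```bash
python3 pl.py 0.002 0 0.14|tail -3
```

```text
t 6.3833 p [ 0.5601 -0.0783  0.1406] clamp [-8.700e-03 -1.000e-04  1.406e-01] F [ 1.06 -6.12  1.98] Fx -6.19 w 0.004
xang 4.879511612629355 z [ 0.0022 -0.0035 -1.    ]
shift tool units [-0.004 -0.267  0.013] target [ 0.559  -0.0677  0.14  ]
```

Call:
{"fn": "carry_out", "kwargs": {"moves": [[[0, 0, 0, 0, -0.07, 0, -1], [0, 0, 0, 0, -0.07, 0, -1], [0, 0, 0, 0, -0.07, 0, -1], [0, 0, 0, 0, 0, 0, -1]]]}}

```text
time: 6.72
tool_pos: [0.5593, -0.0699, 0.1402]
tool_rot: [0.002, 0.999, 0.042, 0.001]
contact_force: [1.1, -5.0, 1.8]
gripper_width: -0.002
```

```bash
python3 pl.py 0.002 0 0.14|tail -3
```

```text
t 6.7167 p [ 0.5593 -0.0699  0.1402] clamp [-3.000e-04 -1.000e-04  1.402e-01] F [ 1.12 -4.97  1.76] Fx -5.05 w -0.002
xang 4.866826987726918 z [ 0.0021 -0.0031 -1.    ]
shift tool units [-0.003 -0.057  0.005] target [ 0.559  -0.0677  0.14  ]
```

Call:
{"fn": "carry_out", "kwargs": {"moves": [[[0, 0, 0, 0, -0.05, 0, -1], [0, 0, 0, 0, -0.03, 0, -1], [0, 0, 0, 0, 0, 0, -1]]]}}

```text
time: 6.97
tool_pos: [0.5591, -0.0673, 0.14]
tool_rot: [0.002, 0.999, 0.042, 0.001]
contact_force: [1.4, -7.5, 0.2]
gripper_width: 0.001
```

```bash
python3 pl.py 0.002 0 0.14|tail -3
```

```text
t 6.9667 p [ 0.5591 -0.0673  0.14  ] clamp [ 2.3e-03 -1.0e-04  1.4e-01] F [ 1.41 -7.47  0.2 ] Fx -7.56 w 0.001
xang 4.864331454389353 z [ 0.0023 -0.0044 -1.    ]
shift tool units [-0.003  0.008  0.001] target [ 0.559  -0.0677  0.14  ]
```

Call:
{"fn": "carry_out", "kwargs": {"moves": [[[0, 0, 0, 0, 0.3, 0, -1], [0, 0, 0, 0, 0.4, 0, -1], [0, 0, 0, 0, 0.4, 0, -1], [0, 0, 0, 0, 0.13, 0, -1], [0, 0, 0, 0, 0, 0, -1], [0, 0, 0, 0, 0, 0, -1]]]}}

```text
time: 7.47
tool_pos: [0.5624, -0.1147, 0.1391]
tool_rot: [-0.001, 0.999, 0.042, -0.0]
contact_force: [-1.0, 0.9, 0.1]
gripper_width: 0.001
```

```bash
python3 pl.py 0.001 0 0.14|tail -3; python3 snap.py 3
```

```text
t 7.4667 p [ 0.5624 -0.1147  0.1391] clamp [-0.0452  0.0007  0.1391] F [-1.    0.94  0.12] Fx 1.03 w 0.001
xang 4.813685247270559 z [-5.0e-04  1.2e-03 -1.0e+00]
shift tool units [ 0.015 -1.154 -0.022] target [ 0.5591 -0.0687  0.14  ]
```

View pics/c3.png

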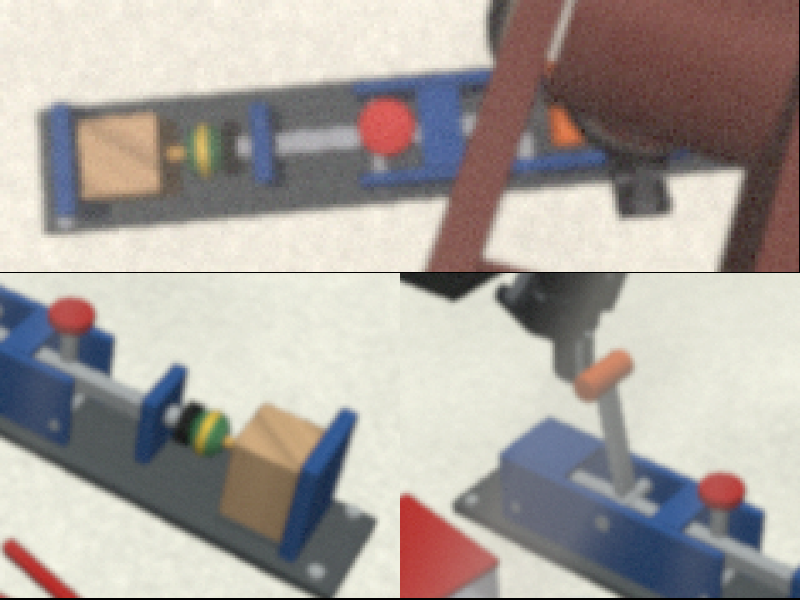

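Call:
{"fn": "carry_out", "kwargs": {"moves": [[[0, 0, 0, 0, -0.15, 0, -1], [0, 0, 0, 0, -0.1, 0, -1], [0, 0, 0, 0, -0.1, 0, -1], [0, 0, 0, 0, -0.07, 0, -1], [0, 0, 0, 0, 0, 0, -1]]]}}

```text
time: 7.98
tool_pos: [0.5618, -0.0996, 0.1406]
tool_rot: [0.002, 0.999, 0.043, 0.001]
contact_force: [-0.5, -7.3, 2.6]
gripper_width: 0.002
```

```bash
python3 pl.py 0.002 0 0.14|tail -3
```

```text
t 7.9833 p [ 0.5618 -0.0996  0.1406] clamp [-0.03    0.      0.1406] F [-0.52 -7.35  2.59] Fx -7.28 w 0.002
xang 4.888040642188301 z [ 0.002  -0.0048 -1.    ]
shift tool units [-0.001 -0.8    0.011] target [ 0.559  -0.0677  0.14  ]
```

Sliding in at about 7 N. Continue in small steps.

Call:
{"fn": "carry_out", "kwargs": {"moves": [[[0, 0, 0, 0, -0.04, 0, -1], [0, 0, 0, 0, -0.04, 0, -1], [0, 0, 0, 0, 0, 0, -1]]]}}

```text
time: 8.23
tool_pos: [0.5617, -0.0965, 0.1407]
tool_rot: [0.002, 0.999, 0.042, 0.001]
contact_force: [1.5, -6.9, 2.0]
gripper_width: 0.002
```

Call:
{"fn": "carry_out", "kwargs": {"moves": [[[0, 0, 0, 0, -0.04, 0, -1], [0, 0, 0, 0, 0, 0, -1]]]}}

```text
time: 8.4
tool_pos: [0.5616, -0.0948, 0.1407]
tool_rot: [0.002, 0.999, 0.042, 0.001]
contact_force: [1.0, -6.0, 1.8]
gripper_width: 0.002
```

Call:
{"fn": "carry_out", "kwargs": {"moves": [[[0, 0, 0, 0, -0.04, 0, -1], [0, 0, 0, 0, 0, 0, -1]]]}}

```text
time: 8.57
tool_pos: [0.5615, -0.0933, 0.1407]
tool_rot: [0.002, 0.999, 0.042, 0.001]
contact_force: [-0.1, -7.2, 2.3]
gripper_width: -0.002
```

Call:
{"fn": "carry_out", "kwargs": {"moves": [[[0, 0, 0, 0, -0.03, 0, -1], [0, 0, 0, 0, 0, 0, -1]]]}}

```text
time: 8.73
tool_pos: [0.5614, -0.0922, 0.1407]
tool_rot: [0.002, 0.999, 0.042, 0.001]
contact_force: [1.1, -5.2, 2.4]
gripper_width: -0.0
```

Call:
{"fn": "carry_out", "kwargs": {"moves": [[[0, 0, 0, 0, -0.03, 0, -1], [0, 0, 0, 0, 0, 0, -1]]]}}

```text
time: 8.9
tool_pos: [0.5613, -0.091, 0.1408]
tool_rot: [0.002, 0.999, 0.042, 0.001]
contact_force: [0.5, -6.6, 1.6]
gripper_width: 0.004
```

Call:
{"fn": "carry_out", "kwargs": {"moves": [[[0, 0, 0, 0, -0.03, 0, -1], [0, 0, 0, 0, 0, 0, -1]]]}}

```text
time: 9.07
tool_pos: [0.5612, -0.0899, 0.1408]
tool_rot: [0.002, 0.999, 0.042, 0.001]
contact_force: [0.0, -7.2, 2.4]
gripper_width: -0.0
```

Call:
{"fn": "carry_out", "kwargs": {"moves": [[[0, 0, 0, 0, -0.03, 0, -1], [0, 0, 0, 0, 0, 0, -1]]]}}

```text
time: 9.23
tool_pos: [0.5612, -0.0888, 0.1409]
tool_rot: [0.003, 0.999, 0.042, 0.001]
contact_force: [1.4, -6.9, 2.1]
gripper_width: -0.001
```

```bash
python3 pl.py 0.002 0 0.14|tail -3; python3 snap.py 4
```

```text
t 9.2333 p [ 0.5612 -0.0888  0.1409] clamp [-0.0192 -0.0003  0.1409] F [ 1.35 -6.94  2.13] Fx -7.03 w -0.001
xang 4.862382125538385 z [ 0.0029 -0.0051 -1.    ]
shift tool units [-0.01  -0.531  0.019] target [ 0.559  -0.0677  0.14  ]
```

View pics/c4.png

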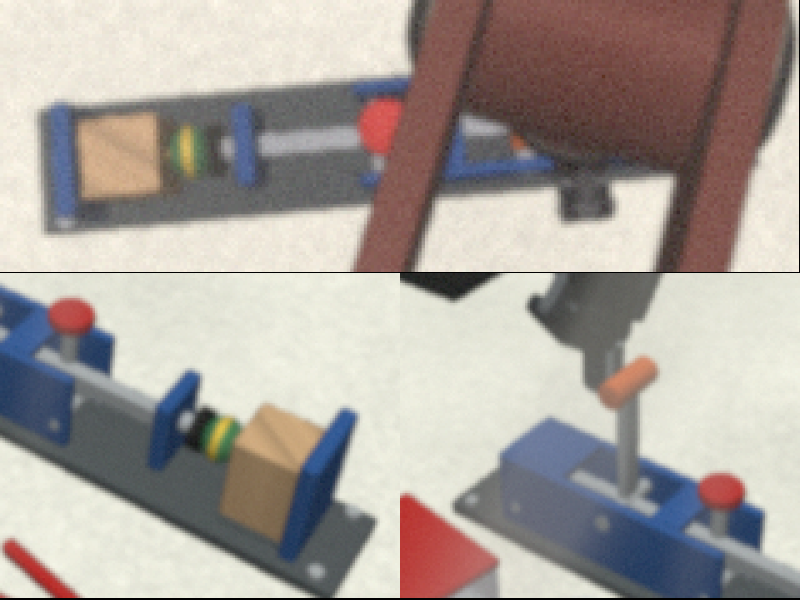

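Call:
{"fn": "carry_out", "kwargs": {"moves": [[[0, 0, 0, 0, -0.03, 0, -1], [0, 0, 0, 0, 0, 0, -1]]]}}

```text
time: 9.5
tool_pos: [0.5611, -0.0877, 0.1409]
tool_rot: [0.003, 0.999, 0.042, 0.001]
contact_force: [0.7, -7.5, 2.1]
gripper_width: 0.0
```

Call:
{"fn": "carry_out", "kwargs": {"moves": [[[0, 0, 0, 0, -0.03, 0, -1], [0, 0, 0, 0, 0, 0, -1]]]}}

```text
time: 9.67
tool_pos: [0.561, -0.0865, 0.1409]
tool_rot: [0.003, 0.999, 0.042, 0.001]
contact_force: [1.3, -7.9, 2.8]
gripper_width: -0.002
```

Call:
{"fn": "carry_out", "kwargs": {"moves": [[[0, 0, 0, 0, -0.03, 0, -1], [0, 0, 0, 0, 0, 0, -1]]]}}

```text
time: 9.83
tool_pos: [0.5609, -0.0852, 0.1409]
tool_rot: [0.002, 0.999, 0.042, 0.001]
contact_force: [0.3, -8.3, 3.0]
gripper_width: -0.001
```

Call:
{"fn": "carry_out", "kwargs": {"moves": [[[0, 0, 0, 0, -0.03, 0, -1], [0, 0, 0, 0, 0, 0, -1]]]}}

```text
time: 10.0
tool_pos: [0.5608, -0.0839, 0.1408]
tool_rot: [0.002, 0.999, 0.042, 0.001]
contact_force: [1.2, -7.9, 2.1]
gripper_width: -0.0
```

Call:
{"fn": "carry_out", "kwargs": {"moves": [[[0, 0, 0, 0, -0.03, 0, -1], [0, 0, 0, 0, 0, 0, -1]]]}}

```text
time: 10.17
tool_pos: [0.5607, -0.0829, 0.1408]
tool_rot: [0.003, 0.999, 0.042, 0.001]
contact_force: [1.4, -7.9, 2.3]
gripper_width: 0.0
```

Call:
{"fn": "carry_out", "kwargs": {"moves": [[[0, 0, 0, 0, -0.03, 0, -1], [0, 0, 0, 0, 0, 0, -1]]]}}

```text
time: 10.33
tool_pos: [0.5607, -0.0819, 0.1409]
tool_rot: [0.003, 0.999, 0.042, 0.001]
contact_force: [-0.2, -8.1, 1.8]
gripper_width: 0.001
```

```bash
python3 snap.py 5
```

```text
(no output)
```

View pics/c5.png

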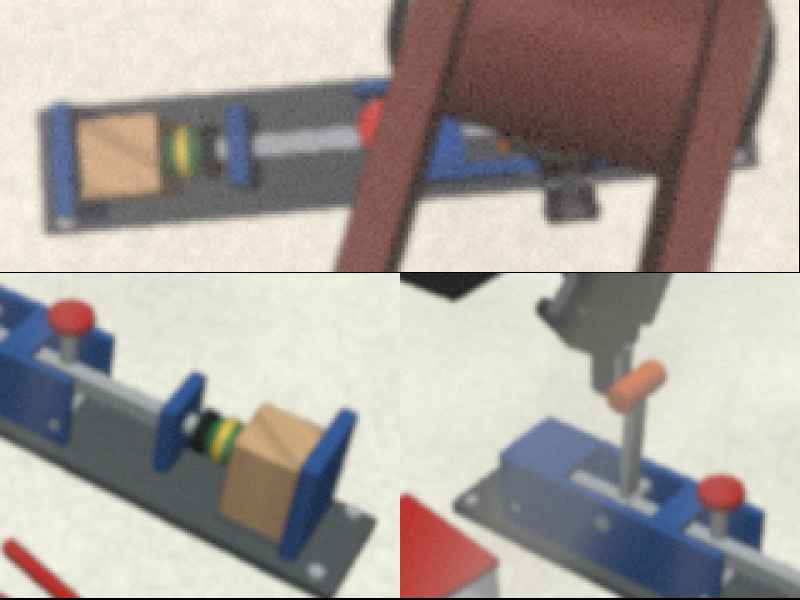

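Call:
{"fn": "carry_out", "kwargs": {"moves": [[[0, 0, 0, 0, -0.03, 0, -1], [0, 0, 0, 0, 0, 0, -1]]]}}

```text
time: 10.6
tool_pos: [0.5606, -0.0809, 0.141]
tool_rot: [0.003, 0.999, 0.042, 0.001]
contact_force: [0.6, -9.2, 3.3]
gripper_width: -0.0
```

Call:
{"fn": "carry_out", "kwargs": {"moves": [[[0, 0, 0, 0, -0.03, 0, -1], [0, 0, 0, 0, 0, 0, -1]]]}}

```text
time: 10.77
tool_pos: [0.5605, -0.0801, 0.141]
tool_rot: [0.004, 0.999, 0.042, 0.002]
contact_force: [0.2, -10.9, 2.0]
gripper_width: 0.0
```

Call:
{"fn": "carry_out", "kwargs": {"moves": [[[0, 0, 0, 0, -0.03, 0, -1], [0, 0, 0, 0, 0, 0, -1]]]}}

```text
time: 10.93
tool_pos: [0.5604, -0.0792, 0.141]
tool_rot: [0.004, 0.999, 0.042, 0.001]
contact_force: [0.8, -11.7, 1.3]
gripper_width: 0.002
```

Call:
{"fn": "carry_out", "kwargs": {"moves": [[[0, 0, 0, 0, -0.03, 0, -1], [0, 0, 0, 0, 0, 0, -1]]]}}

```text
time: 11.1
tool_pos: [0.5603, -0.0783, 0.141]
tool_rot: [0.004, 0.999, 0.042, 0.002]
contact_force: [1.4, -12.6, 2.0]
gripper_width: 0.003
```

Call:
{"fn": "carry_out", "kwargs": {"moves": [[[0, 0, 0, 0, -0.03, 0, -1], [0, 0, 0, 0, 0, 0, -1]]]}}

```text
time: 11.27
tool_pos: [0.5603, -0.0774, 0.141]
tool_rot: [0.004, 0.999, 0.042, 0.002]
contact_force: [0.9, -13.1, 1.5]
gripper_width: 0.001
```

Call:
{"fn": "carry_out", "kwargs": {"moves": [[[0, 0, 0, 0, -0.025, 0, -1], [0, 0, 0, 0, 0, 0, -1]]]}}

```text
time: 11.43
tool_pos: [0.5602, -0.0767, 0.141]
tool_rot: [0.005, 0.999, 0.042, 0.002]
contact_force: [1.4, -14.3, 0.6]
gripper_width: 0.003
```

Call:
{"fn": "carry_out", "kwargs": {"moves": [[[0, 0, 0, 0, 0, 0, -1], [0, 0, 0, 0, 0, 0, -1]]]}}

```text
time: 11.6
tool_pos: [0.5602, -0.0767, 0.141]
tool_rot: [0.005, 0.999, 0.042, 0.002]
contact_force: [0.8, -13.2, 2.6]
gripper_width: 0.0
```

Call:
{"fn": "carry_out", "kwargs": {"moves": [[[0, 0, 0, 0, -0.025, 0, -1], [0, 0, 0, 0, 0, 0, -1], [0, 0, 0, 0, 0, 0, -1]]]}}

```text
time: 11.85
tool_pos: [0.5601, -0.076, 0.141]
tool_rot: [0.005, 0.999, 0.042, 0.002]
contact_force: [1.2, -15.6, 1.0]
gripper_width: 0.0
```

Call:
{"fn": "carry_out", "kwargs": {"moves": [[[0, 0, 0, 0, 0, 0, -1], [0, 0, 0, 0, 0, 0, -1], [0, 0, 0, 0, 0, 0, -1]]]}}

```text
time: 12.1
tool_pos: [0.5601, -0.076, 0.141]
tool_rot: [0.005, 0.999, 0.042, 0.002]
contact_force: [0.4, -14.9, 1.0]
gripper_width: 0.002
```

Call:
{"fn": "carry_out", "kwargs": {"moves": [[[0, 0, 0, 0, 0, 0, -1], [0, 0, 0, 0, 0, 0, -1], [0, 0, 0, 0, 0, 0, -1], [0, 0, 0, 0, 0, 0, -1]]]}}

```text
time: 12.43
tool_pos: [0.5601, -0.076, 0.141]
tool_rot: [0.005, 0.999, 0.042, 0.002]
contact_force: [1.1, -15.1, 1.8]
gripper_width: 0.001
```

Call:
{"fn": "carry_out", "kwargs": {"moves": [[[0, 0, 0, 0, 0, 0, -1], [0, 0, 0, 0, 0, 0, -1], [0, 0, 0, 0, 0, 0, -1], [0, 0, 0, 0, 0, 0, -1]]]}}

```text
time: 12.77
tool_pos: [0.5601, -0.076, 0.141]
tool_rot: [0.005, 0.999, 0.042, 0.002]
contact_force: [1.9, -15.4, 2.1]
gripper_width: 0.002
```

```bash
python3 pl.py|tail -2; python3 snap.py 6;python3 pl.py|tail -2
```

```text
t 12.7667 p [ 0.5601 -0.076   0.141 ] clamp [-0.0064 -0.0004  0.141 ] F [  1.88 -15.4    2.08] Fx -15.51 w 0.002
xang 4.833351309637459 z [ 0.0036 -0.0097 -0.9999]
t 12.8667 p [ 0.5601 -0.076   0.141 ] clamp [-0.0064 -0.0004  0.141 ] F [  0.6  -13.89   1.58] Fx -13.89 w 0.002
xang 4.832731792956281 z [ 0.0036 -0.0098 -0.9999]
```

View pics/c6.png

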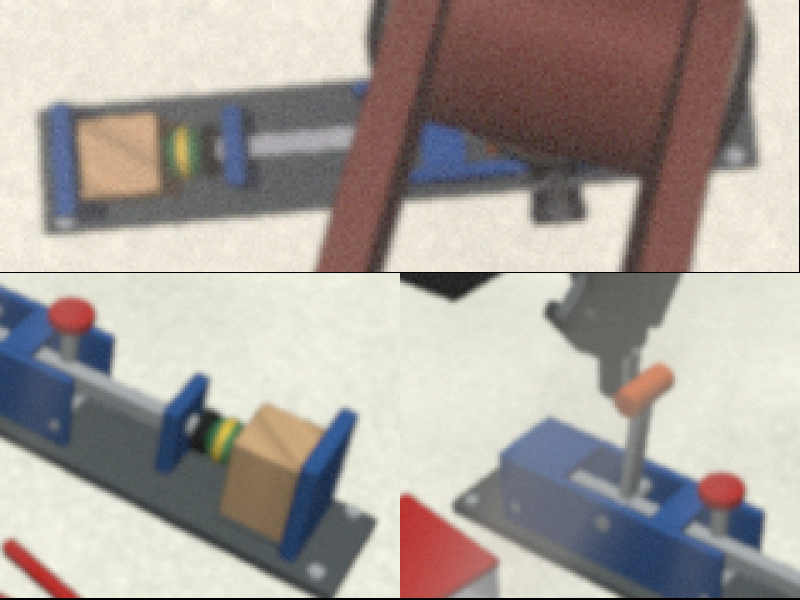

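Call:
{"fn": "carry_out", "kwargs": {"moves": [[[0, 0, 0, 0, 0.3, 0, -1], [0, 0, 0, 0, 0.4, 0, -1], [0, 0, 0, 0, 0.4, 0, -1], [0, 0, 0, 0, 0, -0.6, -1], [0, 0, 0, 0, 0, -0.7, -1], [0, 0, 0, 0, 0, -0.5, -1], [0, 0, 0, 0, 0, 0, -1]]]}}

```text
time: 13.45
tool_pos: [0.5653, -0.116, 0.2172]
tool_rot: [0.001, 0.999, 0.043, 0.004]
contact_force: [0.3, 0.5, 0.6]
gripper_width: -0.005
```

```bash
python3 pl.py 0.075 0 0.21|tail -3; python3 snap.py 7
```

```text
t 13.45 p [ 0.5653 -0.116   0.2172] clamp [-0.0467 -0.002   0.2172] F [0.35 0.55 0.56] Fx 0.52 w -0.005
xang 4.873410491038275 z [ 0.0089 -0.0023 -1.    ]
shift tool units [-0.058 -3.042  0.171] target [0.5527 0.005  0.21  ]
```

View pics/c7.png

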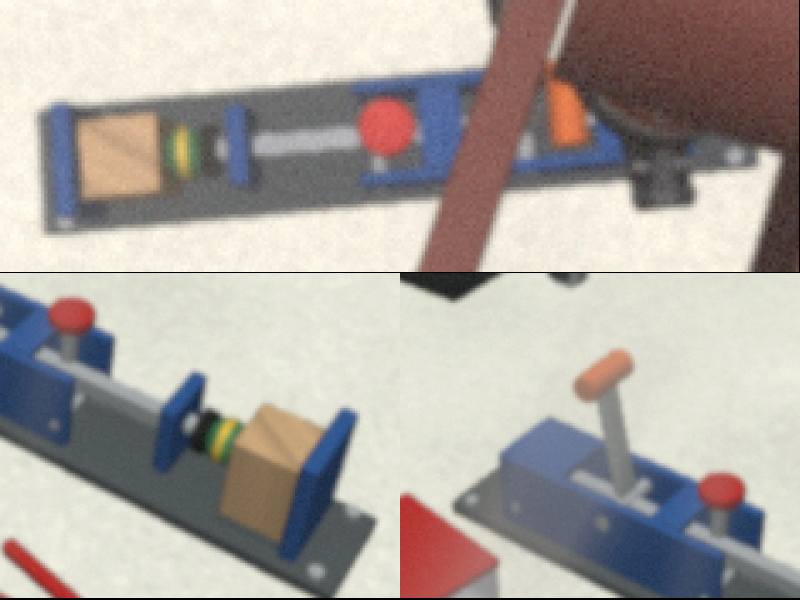

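Call:
{"fn": "carry_out", "kwargs": {"moves": [[[0, 0, 0, -0.06, -0.5, 0, -1], [0, 0, 0, 0, -0.5, 0, -1], [0, 0, 0, 0, -0.5, 0, -1], [0, 0, 0, 0, -0.5, 0, -1], [0, 0, 0, 0, -0.5, 0, -1], [0, 0, 0, 0, -0.54, 0, -1], [0, 0, 0, 0, 0, 0, -1]]]}}

```text
time: 14.13
tool_pos: [0.5483, 0.0085, 0.2089]
tool_rot: [-0.001, 0.999, 0.044, -0.002]
contact_force: [0.1, 1.8, -0.2]
gripper_width: -0.004
```

Call:
{"fn": "carry_out", "kwargs": {"moves": [[[0, 0, 0, 0, 0, 0.6, -1], [0, 0, 0, 0, 0, 0.6, -1], [0, 0, 0, 0, 0, 0.6, -1], [0, 0, 0, 0, 0, 0.5, -1], [0, 0, 0, 0, 0, 0, -1]]]}}

```text
time: 14.55
tool_pos: [0.5453, 0.0054, 0.1123]
tool_rot: [-0.001, 0.999, 0.042, -0.006]
contact_force: [-1.6, -0.4, -1.0]
gripper_width: 0.0
```

```bash
python3 pl.py 0.075 0 0.105|tail -3; python3 snap.py 8
```

```text
t 14.55 p [0.5453 0.0054 0.1123] clamp [0.076  0.0073 0.1123] F [-1.56 -0.36 -1.  ] Fx -0.22 w 0.0
xang 4.843186351798549 z [-0.0121  0.0014 -0.9999]
shift tool units [0.185 0.025 0.181] target [0.5527 0.005  0.105 ]
```

View pics/c8.png

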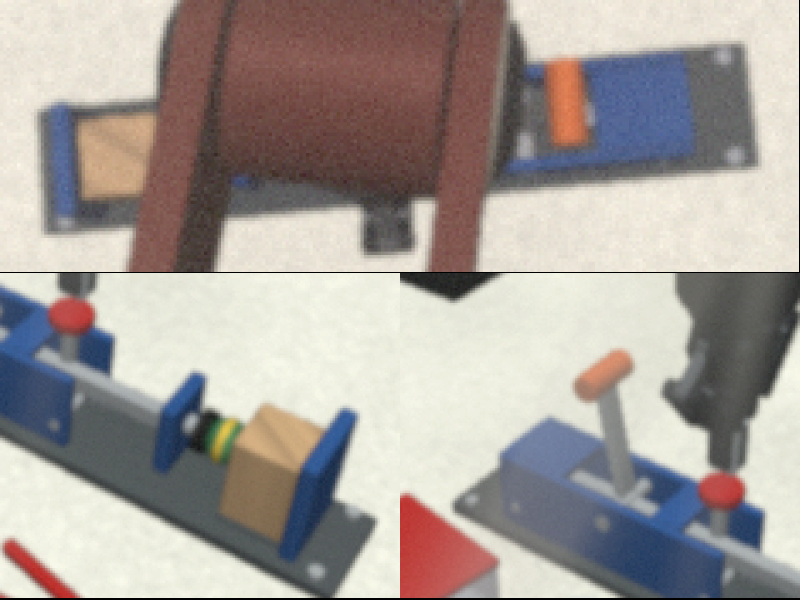

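Call:
{"fn": "carry_out", "kwargs": {"moves": [[[0, 0, 0, 0.18, 0.02, 0, -1], [0, 0, 0, 0, 0, 0, -1]]]}}

```text
time: 14.82
tool_pos: [0.5595, 0.0044, 0.1214]
tool_rot: [0.0, 0.999, 0.042, 0.002]
contact_force: [0.2, -0.2, 0.1]
gripper_width: -0.002
```

Call:
{"fn": "carry_out", "kwargs": {"moves": [[[0, 0, 0, 0, 0, 0.12, -1], [0, 0, 0, 0, 0, 0.12, -1], [0, 0, 0, 0, 0, 0.12, -1], [0, 0, 0, 0, 0, 0, -1]]]}}

```text
time: 15.15
tool_pos: [0.5566, 0.0048, 0.1038]
tool_rot: [-0.0, 0.999, 0.042, -0.001]
contact_force: [-0.5, 0.3, -0.1]
gripper_width: 0.003
```

```bash
python3 pl.py 0.075 0 0.094|tail -3
```

```text
t 15.15 p [0.5566 0.0048 0.1038] clamp [ 0.0744 -0.0039  0.1038] F [-0.51  0.3  -0.07] Fx 0.34 w 0.003
xang 4.835316489227496 z [-1.6e-03  1.0e-04 -1.0e+00]
shift tool units [-0.096 -0.014  0.245] target [0.5527 0.005  0.094 ]
```

Call:
{"fn": "carry_out", "kwargs": {"moves": [[[0, 0, 0, -0.06, 0, 0, -1], [0, 0, 0, 0, 0, 0.1, -1], [0, 0, 0, 0, 0, 0.08, -1], [0, 0, 0, 0, 0, 0, -1], [0, 0, 0, 0, 0, 0, -1]]]}}

```text
time: 15.57
tool_pos: [0.555, 0.0045, 0.098]
tool_rot: [-0.0, 0.999, 0.042, 0.0]
contact_force: [-0.7, 0.7, 2.6]
gripper_width: 0.001
```

```bash
python3 pl.py 0.075 0 0.094|tail -3
```

```text
t 15.5667 p [0.555  0.0045 0.098 ] clamp [ 0.0743 -0.0022  0.098 ] F [-0.72  0.71  2.64] Fx 0.77 w 0.001
xang 4.832310949108403 z [ 1.e-04  0.e+00 -1.e+00]
shift tool units [-0.055 -0.017  0.099] target [0.5527 0.005  0.094 ]
```

Call:
{"fn": "carry_out", "kwargs": {"moves": [[[0, 0, 0, 0, 0, 0.08, -1], [0, 0, 0, 0, 0, 0.04, -1], [0, 0, 0, 0, 0, 0, -1], [0, 0, 0, 0, 0, 0, -1]]]}}

```text
time: 15.9
tool_pos: [0.5554, 0.0047, 0.0948]
tool_rot: [-0.0, 0.999, 0.042, 0.0]
contact_force: [-4.8, 1.8, 10.5]
gripper_width: -0.003
```

```bash
python3 pl.py 0.075 0 0.094|tail -3
```

```text
t 15.9 p [0.5554 0.0047 0.0948] clamp [ 0.0744 -0.0027  0.0948] F [-4.82  1.77 10.54] Fx 2.18 w -0.003
xang 4.838179825568952 z [ 7.e-04  2.e-04 -1.e+00]
shift tool units [-0.067 -0.015  0.02 ] target [0.5527 0.005  0.094 ]
```

Hard stop reached (10.5 N). Hold the button down for more than a second.

Call:
{"fn": "carry_out", "kwargs": {"moves": [[[0, 0, 0, 0, 0, 0, -1], [0, 0, 0, 0, 0, 0, -1], [0, 0, 0, 0, 0, 0, -1], [0, 0, 0, 0, 0, 0, -1], [0, 0, 0, 0, 0, 0, -1], [0, 0, 0, 0, 0, 0, -1], [0, 0, 0, 0, 0, 0, -1], [0, 0, 0, 0, 0, 0, -1]]]}}

```text
time: 16.57
tool_pos: [0.5554, 0.0046, 0.0948]
tool_rot: [-0.0, 0.999, 0.042, 0.0]
contact_force: [-4.6, 2.0, 10.9]
gripper_width: -0.001
```

Call:
{"fn": "carry_out", "kwargs": {"moves": [[[0, 0, 0, 0, 0, 0, -1], [0, 0, 0, 0, 0, 0, -1], [0, 0, 0, 0, 0, 0, -1], [0, 0, 0, 0, 0, 0, -1], [0, 0, 0, 0, 0, 0, -1], [0, 0, 0, 0, 0, 0, -1], [0, 0, 0, 0, 0, 0, -1], [0, 0, 0, 0, 0, 0, -1]]]}}

```text
time: 17.23
tool_pos: [0.5554, 0.0047, 0.0948]
tool_rot: [-0.0, 0.999, 0.042, 0.0]
contact_force: [-5.4, 1.2, 10.7]
gripper_width: 0.003
```

```bash
python3 pl.py 0.075 0 0.094|tail -3; python3 snap.py 9
```

```text
t 17.2333 p [0.5554 0.0047 0.0948] clamp [ 0.0744 -0.0027  0.0948] F [-5.38  1.2  10.71] Fx 1.66 w 0.003
xang 4.838975413534841 z [ 8.e-04  2.e-04 -1.e+00]
shift tool units [-0.067 -0.015  0.02 ] target [0.5527 0.005  0.094 ]
```

View pics/c9.png

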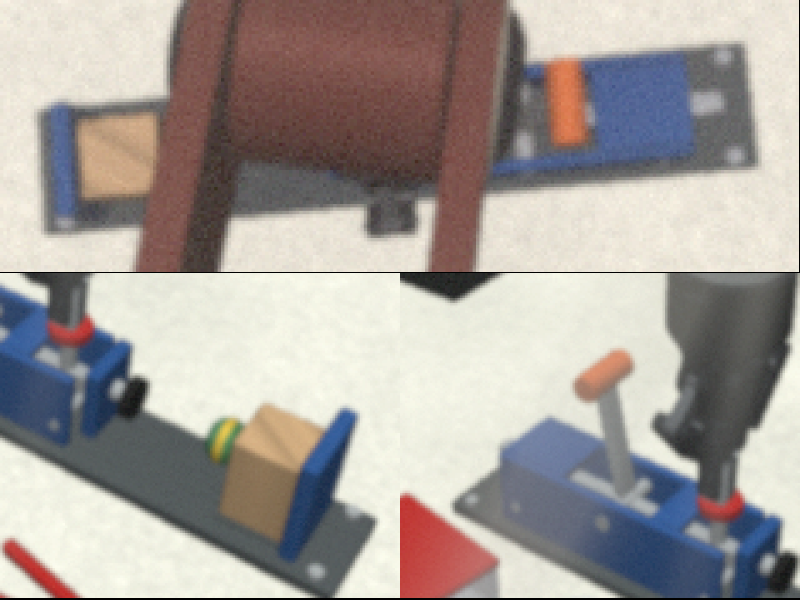

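The jaw is fully back (pad at (133,397), bar out of the back at (707,102) in the top view), and the bead sits against the block. I'll lift off and move clear.

Call:
{"fn": "carry_out", "kwargs": {"moves": [[[0, 0, 0, 0, 0, -0.3, -1], [0, 0, 0, 0, 0, -0.5, -1], [0, 0, 0, 0, 0, -0.7, -1], [0, 0, 0, 0, 0, -0.8, -1], [0, 0, 0, 0, 0, -0.8, -1], [0, 0, 0, 0, 0, 0, -1], [0, 0, 0, 0, 0, 0, -1]]]}}

```text
time: 17.92
tool_pos: [0.5563, 0.0043, 0.2199]
tool_rot: [0.0, 0.999, 0.042, 0.003]
contact_force: [-0.0, -1.3, 0.1]
gripper_width: -0.002
```

Call:
{"fn": "carry_out", "kwargs": {"moves": [[[0, 0, 0, 0, 0.7, 0, -1], [0, 0, 0, 0, 0.7, 0, -1], [0, 0, 0, 0, 0.7, 0, -1], [0, 0, 0, 0, 0.7, 0, -1], [0, 0, 0, 0, 0.7, 0, -1], [0, 0, 0, 0, 0.7, 0, -1], [0, 0, 0, 0, 0.4, 0, -1], [0, 0, 0, 0, 0, 0, -1]]]}}

```text
time: 18.58
tool_pos: [0.5696, -0.1812, 0.2149]
tool_rot: [-0.0, 0.999, 0.04, -0.001]
contact_force: [-0.2, -0.3, -0.6]
gripper_width: -0.001
```

```bash
python3 pl.py |tail -2; python3 snap.py 10;  python3 - <<'E'
import numpy as np,cv2
a=np.load("pics/top0.npz")["frame"];b=np.load("pics/top10.npz")["frame"]
c=np.vstack([a[170:250,190:420],b[170:250,190:420]])[:,:,::-1];cv2.imwrite("pics/by.png",cv2.convertScaleAbs(cv2.resize(c,None,fx=3,fy=3),alpha=1.8))
E
```

```text
t 18.5833 p [ 0.5696 -0.1812  0.2149] clamp [-0.112  -0.0007  0.2149] F [-0.2  -0.26 -0.59] Fx -0.24 w -0.001
xang 4.6346038326451025 z [-2.8e-03  6.0e-04 -1.0e+00]
```

View pics/c10.png

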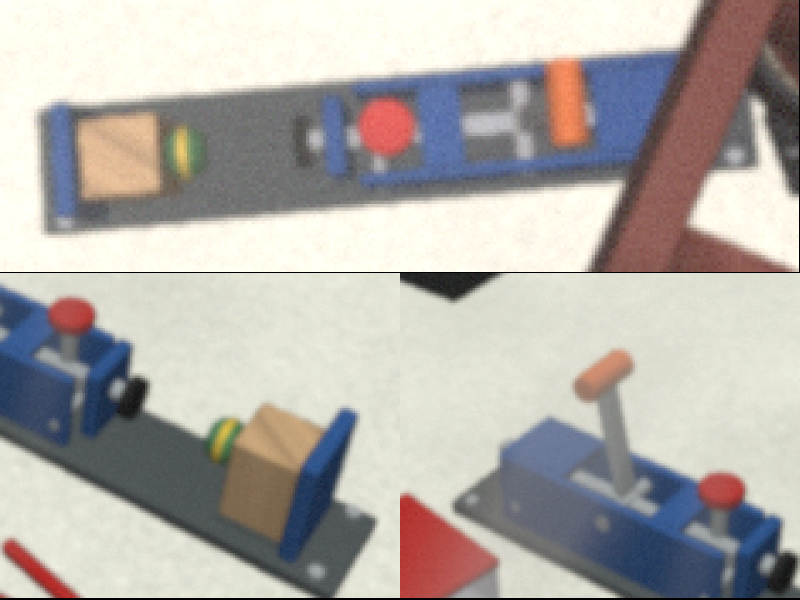

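View pics/by.png

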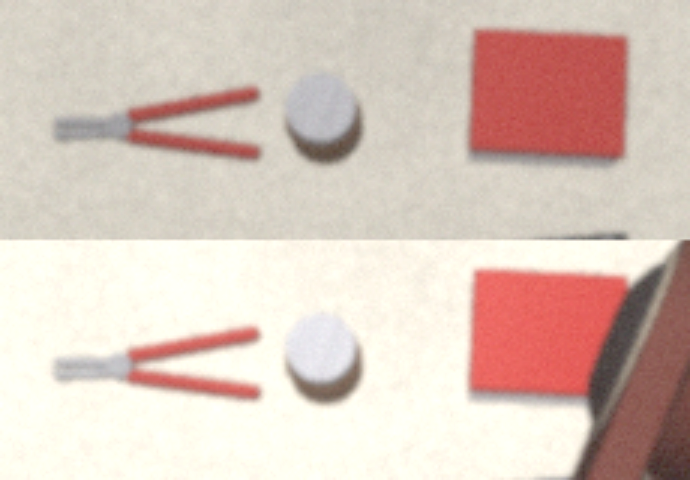

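```bash
python3 - <<'E'
from m import *
print("bead now",cl(atz(load("top10"),*T(183,151),.055)))
from plant import ticket
print(ticket.job_done())
E
```

```text
bed 0.4273246855058985 0.07355027020963428 yaw 94.96893296476803 org [ 0.55919658 -0.06967247  0.012     ]
tip [ 0.5598 -0.0895  0.151 ] [0.0012 0.0012] [-0.0198  0.0011  0.151 ]
btn [0.5521 0.0062 0.1012] [0.0011 0.0011] [0.0762 0.0005 0.1012]
beadc [0.545  0.1022 0.0552] [0.0007 0.0007] [ 0.1725 -0.0008  0.0552]
block top front [0.2034 0.0009 0.08  ] back [ 0.2496 -0.0006  0.08  ]
tip [-0.0201  0.0015  0.163 ] [ 0.5594 -0.0898  0.163 ]
btn [0.075  0.0003 0.105 ] [0.5524 0.0051 0.105 ]
bead [ 0.1708 -0.0009  0.055 ] [0.5453 0.1005 0.055 ]
jar [ 0.06   -0.1315  0.05  ] [0.684998   0.00144679 0.05      ]
tub [-0.0928 -0.131   0.05  ] [ 0.69776169 -0.15072919  0.05      ]
pl [ 0.1021 -0.1315  0.05  ] [0.68136666 0.04347609 0.05      ]
bead now [ 0.195  -0.0009  0.055 ]
the job is handed in; nothing more can be done
None
```

The bead is seated in the block, the jaw has sprung all the way back, and the job is handed in after about 18.6 s of robot time.

- **Pumping:** I made two full strokes of the trigger and one partial one. The push rose steadily from about 8 N once the bead was home. I held it at 14–15.5 N for a little over a second, with the highest reading 15.6 N.
- **Release:** I let the trigger go, pressed the button to its stop (about 10.7 N), and held it down for about 1.3 s. I then lifted clear.
- **Last checks:** The pictures show the jaw fully back, the trigger and button at rest, and the bead against the block and uncracked as far as I can see. The tub, jar and pliers are where they were, though the arm partly hides the tub in the last top view. The hand touches nothing.
- **Disagreement:** One rough single-view reading puts the bead's centre at clamp x = 195 mm, about 3 mm closer to the block than my block-front estimate allows. That is more than the roughly 2 mm camera calibration error, so I relied on the rise in push force as the sign that the bead is home.

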